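Roll a cleaned test roller into the crack tester with a paddle

ROBOT

A 7-joint arm with a two-finger parallel gripper is mounted at the origin on the work surface. World frame = base frame: x ahead of the robot, y to its left, z up, the work surface at z = 0. Lengths are in m, angles in rad, forces in N, time in s.
With the tool pointing down it reaches from about 0.4 to 0.85 m from the base axis. Payload 4.5 kg.
Tool frame: the origin (TCP) lies on the centre line of the jaws, within the pads' length; the fingertips stand 8 mm ahead of it and the grasp point (between the pads) lies 11 mm behind it; z points along the fingers, x is the direction in which the jaws open and shut, and the axes are right-handed (so a half turn about z gives the same grasp; the last joint's range is limited). The gripper opens to 88 mm and grips with 3 to 60 N. Pads are 18 mm wide; open, the fingers measure 123 mm over their backs; the gripper's body (75 mm by 187 mm) begins 45 mm behind the grasp point.
Start: joints at [1.315, 0.689, -0.195, 1.565, 0.157, 0.902, -0.215], TCP at [0.179, -0.599, 0.247] pointing down, gripper open.
Joint ranges: [-3.01, 3.01], [-0.46, 2.08], [-1.47, 1.51], [0.13, 2.56], [-1, 4.14], [0.04, 2.09], [-2.66, 2.66]. Speed limits (rad/s): [2.57, 2.57, 3.14, 3.14, 3.14, 3.14, 3.14].

INTERFACE

Orientations are given as a unit quaternion [x, y, z, w].
In Python, from plant import r gives the robot as it stands.
- The arm moves only by the shell command python3 -m pendant 'ROWS' [FORCE]. ROWS is JSON, a list of rows, each a list of 3 entries, a list of its own where there are three numbers: the turn, a rotation vector about the tool's x, y, z in rad, then the shift along the tool's x, y, z in m, then the opening, from 0 (shut) to 1 (fully open). In form: [[[wx, wy, wz], [tx, ty, tz], claw], ...]. A call has 1 to 10 rows; each row is the pose to reach, as a shift and turn from the pose commanded when the call began, along the tool's axes at that moment; what a row does not reach only later rows make up. A row lasts 1/10 s, in which the tool goes at most 50 mm and 8.59 degrees, less where a joint would pass 70% of its speed; a pose out of reach is approached as far as the arm can. A call with a gripper value outside its range is refused whole. The fingers move at their own pace and stop on an object; FORCE is the grip in N (left out, the last holds). Time passes only in rows, so rows that repeat a pose let the fingers close. It gives the time, the measured TCP pose, the force and the opening at its end, in the units of the state.
- r.get_state(): the state, without advancing time (a new reading comes with each control period).
- r.snapshot(name): name is "side" or "top"; returns a dict with "image" (400x640x3 uint8, red, green, blue), "mtx" (3x3 intrinsics, pixels), "dist" ([k1, k2, p1, p2, k3] as OpenCV has them; the pictures are not rectified), "R" (3x3) and "t" (3): a world point X has camera coordinates R X + t. Camera axes: x right, y down, z forward; pixel columns grow to the right and rows downward; lengths in m; the calibration is good to about 2 mm. A picture is of the moment at which its call begins. There is no depth.
- r.finish_job(): hands the job in, once; it reports no verdict.
The state is a dict: "clock": time; "q": joint angles; "qd": joint speeds; "joint_torque": joint torques, N m; "tool_pos": TCP position; "eef_rot": TCP orientation; "contact_force": force on the tool from outside, world axes, zero at the start; "moment": the same for the moment, N m; "opening": opening from 0.0 (shut) to 1.0 (fully open).
Only numpy, scipy, OpenCV 4.12 (cv2) and the standard library are available. Lean on these libraries where they do the work, as an engineer would, in place of code of your own. Each camera call takes 0.05 s, during which the arm holds its last target. There are 200 camera calls.

TASK

The freshly cleaned steel roller lying on the tester's infeed track must not be touched by hand: take the paddle from its rest and with it roll the roller gently along the track until it drops into the nest between the two rubber drive rollers. Lay the paddle back in the forks of its rest, and once the roller lies still in the nest swing the probe arm all the way down over it. Leave everything else on the bench as it stands.

Things in the scene. Friction and masses are not known exactly. Their poses are not given: they have to be found in the camera images.
- nest (a point): Where the roller's centre lies when it sits in the nest of the fixed tester (white casing, steel deck), between bearing cheeks 60 apart. Axes of the tester: z up, +y along the track in the rolling direction, +x across it to the grey motor housing. Pushed on past here, the roller climbs over the second drive roller and runs off down the outfeed chute.
- first_crown (a point): Top of the first of the two black rubber drive rollers (24 in diameter, 60 long, lying across the track), level with the track, 18 before the nest; the second is the same 18 after the nest. The roller falls into the nest by itself once its centre is about 4 past this crown, and there lies about 6 lower than on the track. Axes of the tester.
- track_start (a point): Loading end of the level infeed track, middle of its surface, 85 above the bench, 175 before the nest; it ends 25 before the nest. Axes of the tester. Side guides 56 apart inside stand 9 above the surface, a cross lip 5 above it closes this end. Within 90 of the track's middle line only the probe arm and its hinge post stand higher than 125 above the bench.
- roller_center (a point): Centre of the test roller: ground steel, bored, 40 in diameter, 50 long, about 0.38 kg, lying across the infeed track 105 to 150 before the nest. Its own axes turn as it rolls. It rolls easily straight along the track and, let go after a slow push, coasts only about 10.
- paddle_grip (a point): Grip point of the paddle (0.12 kg), on the middle line of its square aluminium handle, 14 x 14, near its balance point; +x along the handle to the blade, z up. The handle runs from 95 behind to 69 ahead. The blade is an upright white plate across the front end, 44 wide, 6 thick, its front face 75 ahead, reaching from 10 above to 50 below the handle's middle line.
- rest_seat (a point): Where the paddle's grip point lies when it is in its fixed rest, 75 above the bench; +x along the handle to the blade. Two steel forks, 8 thick, 50 ahead and 50 behind; the handle lies on their floors between prongs about 18 apart, flaring to 32 at the top, 12 above the handle's middle line. Between the forks it is free all round, down to a foot plate 10 thick.
- probe_arm (a joint): Angle of the tester's probe arm: 0 is fully down against its stop, level over the nest; it grows as the free end rises, to 1.3. Starts between 0.9 and 1.25. The hinge is stiff: the arm stays where it is left, 1 to 3 N on the knob moves it. Down, its probe clears a seated roller by 2.
- probe_hinge (a point): Middle of the probe arm's hinge, behind the nest, 150 above the bench; the hinge axis runs along the tester's y. Axes of the tester.
- probe_knob (a point): Centre of the round black knob on the arm's free end, 125 from the hinge: a disc 24 in diameter, 16 thick, its flat sides facing along the track (tester's +y and -y), to be pinched across them from above or pushed. Arm down, it lies 50 from the nest towards -x of the tester, 150 above the bench. The arm between it and the hinge is a bar 10 thick, 14 high.
- standard: a smaller ground steel roller, 28 in diameter and 60 long, axis along its x, lying in a fixed vee block (70 x 70, 40 high) to the right of the tester; origin at its centre
- jar: amber glass sample jar with a black lid, 64 across and 85 high; origin at the centre of its underside
- beaker: empty glass beaker, 70 across and 95 high; origin at the centre of its underside
- wash: white wash bottle with a spout, 64 across and 180 high with the spout; origin at the centre of its underside
- forceps: steel forceps lying flat, about 150 long and 6 thick; origin at the middle of its underside
- dish: small white ceramic dish, 90 across and 22 high; origin at the centre of its underside
Things that resemble listed ones, but are neither listed nor needed, are in the scene too. There is more than one size of the part that bears paddle_grip; the job needs the largest.

How it is judged:
By the outcome, as a careful person would: the job done as asked, in the order asked, and still so for the second after the job is handed in, with the robot touching nothing.
It also fails if it takes over 72 s, if anything falls off the work surface, if the arm or the gripper's body presses on something with over 40 N, if the wrist force passes 120 N, or if a joint passes its speed limit or range.

## Working session

There is one attempt and no reset: what is moved stays moved. The work goes in short steps, Python scripts to look and compute and a shell command to move; the robot and the scene stay as the last step left them, time stands still between calls to the robot, and variables do not carry over. Pictures are saved under pics/ and viewed, about 8 in all and at most 12, crops included, and the job is handed in when it is done.

```bash
ls; mkdir -p pics; python3 - <<'E'
from plant import r
import cv2,numpy as np
for n in("side","top"):
    s=r.snapshot(n); cv2.imwrite(f"pics/{n}0.png",s["image"][:,:,::-1]); np.savez(f"pics/{n}0.npz",**s)
    print(n,s["mtx"],s["dist"],s["R"],s["t"])
print(r.get_state())
E
```

```text
pics
side [[498.13666499   0.         320.76381805]
 [  0.         498.13666499 196.13630739]
 [  0.           0.           1.        ]] [-0.08738213  0.          0.          0.          0.        ] [[-0.99009453 -0.13914666 -0.01873554]
 [-0.05213264  0.48824511 -0.87114803]
 [ 0.13036487 -0.86154217 -0.4906629 ]] [0.48477242 0.12909101 1.33958381]
top [[363.94742149   0.         321.29315874]
 [  0.         363.94742149 203.27273811]
 [  0.           0.           1.        ]] [-0.05163743  0.          0.          0.          0.        ] [[-0.01456051 -0.99989105  0.0024235 ]
 [-0.97155588  0.01357486 -0.23642101]
 [ 0.23636235 -0.00579697 -0.97164769]] [0.03104211 0.50699935 1.0060628 ]
{'clock': 0.1, 'q': array([ 1.31481217,  0.68989835, -0.19451691,  1.56625207,  0.1573122 ,
        0.90249367, -0.21509006]), 'qd': array([-0.00158862, -0.00180348,  0.00054628, -0.00297496,  0.00139722,
       -0.00025632,  0.00092079]), 'joint_torque': array([-1.87918449e-03, -5.28500283e+01, -1.27140809e+00, -1.53839421e+01,
       -5.25963446e-02,  1.91155785e-03,  4.77399351e-05]), 'tool_pos': array([ 0.17838518, -0.59841768,  0.24598803]), 'eef_rot': array([ 8.01820892e-01, -5.97563862e-01, -7.02777971e-04, -4.41118483e-04]), 'contact_force': array([ 0.25894513,  0.52725948, -0.70100357]), 'moment': array([ 0.04249874, -0.04920303, -0.01633583]), 'opening': 0.9971869873021771}
```

View pics/side0.png

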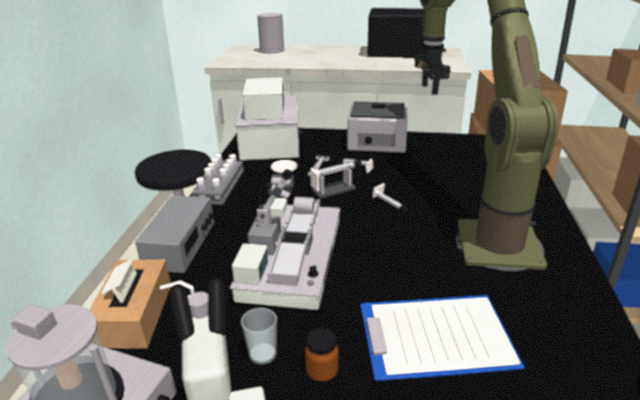

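View pics/top0.png

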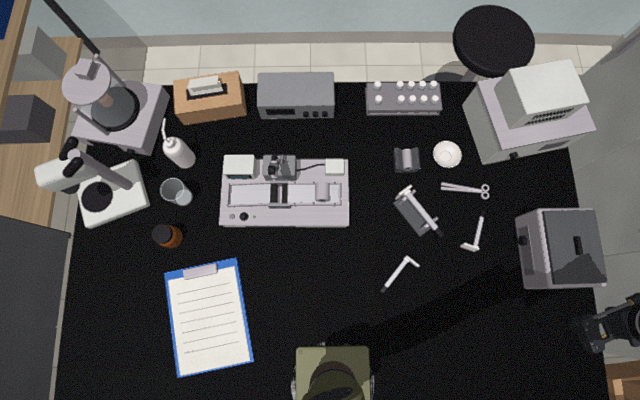

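The top view shows the tester at (285,190), with the roller near (325,190) and the drive rollers near (280,195). There are three paddle-like things: one in the rest at (417,208), and two lying loose at (475,235) and (400,272). I'll enlarge both areas.

```bash
python3 - <<'E'
import cv2,numpy as np
t=cv2.imread("pics/top0.png");s=cv2.imread("pics/side0.png")
a=cv2.resize(t[145:235,215:355],None,fx=5.7,fy=5.7,interpolation=3)
cv2.imwrite("pics/c_tester.png",a)
b=cv2.resize(t[175:300,375:500],(500,500),interpolation=3)
c=cv2.resize(s[140:220,265:415],None,fx=5.3,fy=5.3,interpolation=3)[:500]
cv2.imwrite("pics/c_pad.png",b); cv2.imwrite("pics/c_side.png",cv2.resize(s[145:310,225:415],None,fx=3.6,fy=3.6,interpolation=3))
E
```

```text
(no output)
```

View pics/c_tester.png

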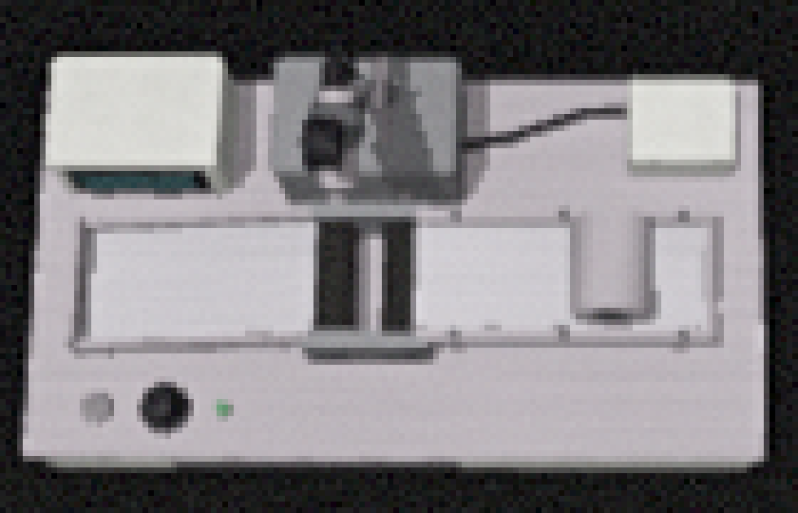

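View pics/c_pad.png

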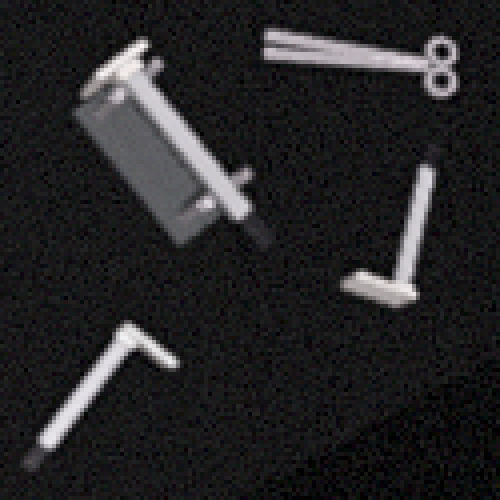

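View pics/c_side.png

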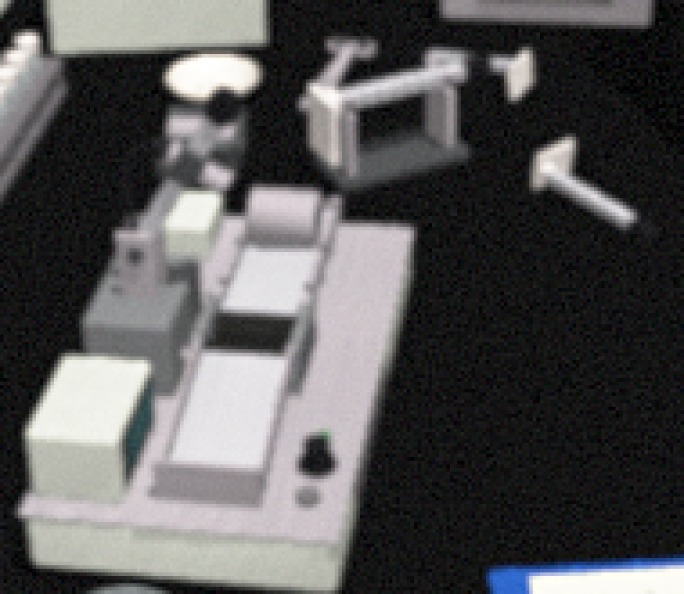

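The enlarged crops show:
- **Paddles:** the one in the rest, with its blade at about (405,194) and tail at about (440,234), is the longest. The two at (475,235) and (400,272) lie loose and are shorter. I'll check the lengths numerically.
- **Tester:** drive rollers at (274,194) and (285,194), roller at about (322,191).
- **Knob:** it is raised, at about (287,173) in the side view.

```bash
cat > h.py <<'E'
import cv2,numpy as np
def load(f): return dict(np.load(f))
def ray(s,uv):
    p=cv2.undistortPoints(np.array(uv,float).reshape(-1,1,2),s["mtx"],s["dist"]).reshape(-1,2)
    d=np.c_[p,np.ones(len(p))]@s["R"]; return -s["R"].T@s["t"],d
def onz(s,uv,z):
    c,d=ray(s,uv); return c+d*((z-c[2])/d[:,2])[:,None]
def proj(s,X): return cv2.projectPoints(np.array(X,float).reshape(-1,1,3),cv2.Rodrigues(s["R"])[0],s["t"],s["mtx"],s["dist"])[0].reshape(-1,2)
def tri(a,ua,b,ub):
    c1,d1=ray(a,ua);c2,d2=ray(b,ub);d1=d1[0];d2=d2[0]
    k=np.linalg.lstsq(np.c_[d1,-d2],c2-c1,rcond=None)[0]
    p,q=c1+k[0]*d1,c2+k[1]*d2; return (p+q)/2,np.linalg.norm(p-q)
def blobs(s,mask,box,mn=15):
    x0,y0,x1,y1=box; m=np.zeros(mask.shape,np.uint8); m[y0:y1,x0:x1]=mask[y0:y1,x0:x1]
    n,l,st,c=cv2.connectedComponentsWithStats(m)
    return [(st[i,4],c[i].round(2),st[i,:4],l==i) for i in range(1,n) if st[i,4]>=mn]
E
python3 - <<'E'
from h import *
np.set_printoptions(precision=4,suppress=True)
T=load("pics/top0.npz");S=load("pics/side0.npz")
for n,s in(("top",T),("side",S)): print(n,"cam",-s["R"].T@s["t"])
g={n:cv2.GaussianBlur(s["image"],(0,0),.7).astype(int) for n,s in(("top",T),("side",S))}
mn={n:a.min(2) for n,a in g.items()}; mx={n:a.max(2) for n,a in g.items()}
# white track pieces (bluish white), dark gaps/knob
for n,s,box in(("top",T,(225,178,345,212)),("side",S,(265,195,335,290))):
    I=g[n]; m=((mn[n]>200)&(I[:,:,2]>=I[:,:,0]-2)).astype(np.uint8)
    for a,c,st,l in blobs(s,m,box,40):
        r=cv2.minAreaRect(np.argwhere(l)[:,::-1].astype(np.float32)); b=cv2.boxPoints(r)
        print(n,"white",a,c,st,"\n",onz(s,b,.085)[:,:2])
for n,s,box in(("top",T,(262,152,300,210)),("side",S,(255,160,325,265))):
    for a,c,st,l in blobs(s,(mx[n]<70).astype(np.uint8),box): print(n,"dark",a,c,st,onz(s,c,.085)[0,:2])
# paddles
for n,s,box in(("top",T,(375,180,500,300)),("side",S,(300,150,410,215))):
    for a,c,st,l in blobs(s,(mn[n]>125).astype(np.uint8),box):
        r=cv2.minAreaRect(np.argwhere(l)[:,::-1].astype(np.float32)); print(n,"pad",a,c,st,r)
E
```

```text
top cam [0.2552 0.03   1.0973]
side cam [0.3121 1.1585 0.7788]
top white 158 [237.49 195.36] [232 187  16  17] 
 [[0.5067 0.2849]
 [0.5542 0.2794]
 [0.5463 0.2371]
 [0.4991 0.2431]]
top white 380 [300.66 193.43] [289 186  25  16] 
 [[0.5543 0.1167]
 [0.5533 0.0472]
 [0.5085 0.0476]
 [0.5095 0.1164]]
top white 46 [265.76 195.3 ] [260 190   9  12] 
 [[0.5435 0.2006]
 [0.5431 0.1774]
 [0.5103 0.1767]
 [0.5107 0.1997]]
top white 61 [333.79 195.38] [331 190   7  12] 
 [[ 0.5403 -0.0026]
 [ 0.5424 -0.0185]
 [ 0.5098 -0.0222]
 [ 0.5077 -0.0064]]
side white 317 [299.9  222.48] [288 215  24  16] 
 [[0.5691 0.0511]
 [0.508  0.0444]
 [0.4967 0.1162]
 [0.5548 0.1227]]
side white 710 [288.33 258.75] [273 244  31  31] 
 [[0.556  0.2952]
 [0.5647 0.1664]
 [0.5038 0.1842]
 [0.5007 0.3092]]
top dark 159 [280.94 154.03] [262 152  38   8] [0.6534 0.1414]
top dark 63 [272.02 169.32] [268 165  10  10] [0.606  0.1669]
top dark 110 [273.67 192.39] [271 184   7  18] [0.5357 0.1609]
top dark 77 [284.42 192.66] [282 184   5  19] [0.5345 0.1298]
side dark 732 [262.23 181.75] [255 160  23  58] [ 0.684  -0.1284]
[... 666 characters left out ...]
8326263427734), 34.159690856933594)
top pad 204 [400.1  269.34] [385 256  34  31] ((398.4999694824219, 270.0), (14.976905822753906, 39.10636520385742), 56.3099365234375)
side pad 551 [327.78 171.63] [309 157  45  36] ((330.58526611328125, 175.0989227294922), (43.3626823425293, 34.97824478149414), 4.236394882202148)
side pad 91 [368.07 164.57] [362 159  11  13] ((367.9706115722656, 165.3823699951172), (11.399174690246582, 10.429031372070312), 75.96376037597656)
side pad 197 [383.94 194.61] [373 184  28  23] ((388.02545166015625, 194.14149475097656), (30.622167587280273, 14.593377113342285), 23.498565673828125)
side pad 437 [315.73 207.41] [300 197  40  18] ((319.5, 205.5), (17.0, 39.0), 90.0)
```

```bash
python3 - <<'E'
from h import *
from scipy.ndimage import map_coordinates as mc
np.set_printoptions(precision=1,suppress=True,linewidth=200)
T=load("pics/top0.npz");S=load("pics/side0.npz")
def prof(s,P):
    uv=proj(s,P); return mc(s["image"].mean(2),[uv[:,1],uv[:,0]],order=1)
def edges(v,p,th=9):
    d=np.gradient(cv2.GaussianBlur(p.reshape(1,-1),(0,0),1.5)[0]); 
    return [(round(1000*v[i],1),round(d[i]*2)) for i in range(1,len(d)-1) if abs(d[i])>=abs(d[i-1]) and abs(d[i])>abs(d[i+1]) and abs(d[i])>th/2]
for n,s in(("top",T),("side",S)):
    y=np.arange(-.06,.34,.001)
    p=np.mean([prof(s,np.c_[0*y+x,y,0*y+.085]) for x in np.arange(.520,.546,.003)],0); print(n,"along",edges(y,p))
    x=np.arange(.44,.62,.001)
    for a,b in((.06,.11),(.185,.225),(.23,.27)):
        p=np.mean([prof(s,np.c_[x,0*x+yy,0*x+.085]) for yy in np.arange(a,b,.004)],0); print(n,"across",a,edges(x,p))
E
```

```text
top along [(np.float64(-55.0), 55), (np.float64(-35.0), -20), (np.float64(-29.0), 16), (np.float64(0.0), -28), (np.float64(7.0), 13), (np.float64(43.0), 21), (np.float64(122.0), -51), (np.float64(138.0), 56), (np.float64(145.0), -23), (np.float64(150.0), -32), (np.float64(172.0), 56), (np.float64(286.0), -34), (np.float64(294.0), 34), (np.float64(315.0), -59)]
top across 0.06 [(np.float64(495.0), -18), (np.float64(501.0), 13), (np.float64(558.0), -19), (np.float64(602.0), -17), (np.float64(611.0), 15)]
top across 0.185 [(np.float64(442.0), 16), (np.float64(496.0), -18), (np.float64(502.0), 18), (np.float64(561.0), -19), (np.float64(567.0), 14), (np.float64(579.0), -9)]
top across 0.23 [(np.float64(443.0), 15), (np.float64(457.0), -18), (np.float64(478.0), 20), (np.float64(495.0), -20), (np.float64(502.0), 19), (np.float64(560.0), -19), (np.float64(565.0), 15), (np.float64(579.0), -38), (np.float64(593.0), 48)]
side along [(np.float64(-52.0), 21), (np.float64(40.0), 16), (np.float64(128.0), -28), (np.float64(176.0), 31), (np.float64(300.0), -17), (np.float64(335.0), 14)]
side across 0.06 [(np.float64(494.0), -16), (np.float64(501.0), 16), (np.float64(558.0), -18), (np.float64(582.0), -19)]
side across 0.185 [(np.float64(442.0), 11), (np.float64(487.0), -24), (np.float64(501.0), 26), (np.float64(560.0), -19), (np.float64(570.0), -21), (np.float64(593.0), 29)]
side across 0.23 [(np.float64(442.0), 16), (np.float64(462.0), -13), (np.float64(476.0), 9), (np.float64(494.0), -13), (np.float64(501.0), 21), (np.float64(559.0), -19), (np.float64(565.0), 10), (np.float64(578.0), -25), (np.float64(593.0), 45)]
```

```bash
python3 - <<'E'
from h import *
from scipy.ndimage import map_coordinates as mc
np.set_printoptions(precision=4,suppress=True,linewidth=200)
T=load("pics/top0.npz");S=load("pics/side0.npz")
for a in(.9,1.0,1.1,1.2): 
    X=[.605-.125*np.cos(a),.147,.15+.125*np.sin(a)]; print(a,X,proj(T,X),proj(S,X))
print("knob tri",tri(T,[272.,169.3],S,[286.7,173.3]))
pr=np.array([[118,98],[207,203],[155,65],[243,175]])/4+[375,175]
W=onz(T,pr,.087); print("prongs",W[:,:2],"mean",W.mean(0))
p0,p1=onz(T,[[405,193.75],[436.25,227.5]],.082); print(p0,p1)
d=(p1-p0)/np.linalg.norm(p1-p0); n=np.array([-d[1],d[0],0]); g=T["image"].mean(2)
for it in range(2):
    k=np.arange(-.02,.0201,.001); C=[]
    for t in np.arange(.025,.115,.004):
        P=p0+d*t+n*k[:,None]; uv=proj(T,P); I=np.clip(mc(g,[uv[:,1],uv[:,0]],order=1)-110,0,None); C.append(p0+d*t+n*(I@k)/I.sum())
    C=np.array(C); vx,vy,x0,y0=cv2.fitLine(C[:,:2].astype(np.float32),cv2.DIST_HUBER,0,.001,.001).ravel()
    d=np.array([vx,vy,0])*np.sign(vx*d[0]+vy*d[1]); n=np.array([-d[1],d[0],0]); c=np.array([x0,y0,.082]); p0=c+d*((p0-c)@d)
h=np.degrees(np.arctan2(-d[1],-d[0])); print("line thru",c,"heading to blade deg",h,"p0",p0)
m=W.mean(0);print("seat on line",c+d*((m-c)@d), "off-line",(m-c)@n)
t=np.arange(-.03,.20,.002)
for nm,s in(("top",T),("side",S)):
    uv=proj(s,p0+d*t[:,None]); v=mc(s["image"].mean(2),[uv[:,1],uv[:,0]],order=1); print(nm,[f"{a*1000:.0f}:{b:.0f}" for a,b in zip(t,v)])
for z in(.0865,.025): pass
E
```

```text
0.9 [np.float64(0.5272987539661669), 0.147, np.float64(0.24791586370343544)] [[270.9905 177.9544]] [[293.9771 177.8509]]
1.0 [np.float64(0.5374622117664825), 0.147, np.float64(0.25518387310098706)] [[270.6779 173.0593]] [[289.543  174.8674]]
1.1 [np.float64(0.5483004848218028), 0.147, np.float64(0.26140092000767945)] [[270.4262 167.9935]] [[284.833  172.2652]]
1.2 [np.float64(0.5597052806904158), 0.147, np.float64(0.26650488574590325)] [[270.2398 162.8267]] [[279.9009 170.0763]]
knob tri (array([0.5455, 0.1436, 0.2574]), np.float64(0.0014903481412773768))
prongs [[ 0.5088 -0.2153]
 [ 0.4314 -0.2734]
 [ 0.5331 -0.2439]
 [ 0.4511 -0.301 ]] mean [ 0.4811 -0.2584  0.087 ]
[ 0.5272 -0.2192  0.082 ] [ 0.4268 -0.3018  0.082 ]
line thru [ 0.4899 -0.2539  0.082 ] heading to blade deg 35.31305609555009 p0 [ 0.5312 -0.2247  0.082 ]
seat on line [ 0.4819 -0.2596  0.082 ] off-line -0.0014133335371286449
top ['-30:18', '-28:20', '-26:20', '-24:12', '-22:10', '-20:19', '-18:31', '-16:72', '-14:149', '-12:209', '-10:231', '-8:229', '-6:226', '-4:233', '-2:235', '0:230', '2:216', '4:205', '6:202', '8
[... 1452 characters left out ...]
', '64:191', '66:194', '68:197', '70:195', '72:194', '74:195', '76:193', '78:192', '80:188', '82:184', '84:188', '86:190', '88:190', '90:190', '92:193', '94:197', '96:203', '98:209', '100:211', '102:209', '104:203', '106:201', '108:198', '110:197', '112:198', '114:202', '116:204', '118:207', '120:207', '122:205', '124:199', '126:190', '128:170', '130:148', '132:124', '134:100', '136:79', '138:61', '140:54', '142:47', '144:43', '146:39', '148:39', '150:36', '152:32', '154:34', '156:44', '158:56', '160:66', '162:72', '164:75', '166:70', '168:61', '170:52', '172:46', '174:37', '176:29', '178:26', '180:25', '182:24', '184:22', '186:28', '188:34', '190:47', '192:60', '194:71', '196:76', '198:71']
```

Measured positions:

| Item | Measured | Check |
|---|---|---|
| Nest | (0.530, 0.147) | Track edges agree |
| Roller y | 0.022, so 125 before the nest | Within 105–150 |
| Paddle grip | (0.481, −0.260, 0.075), heading 35.3° | Blade front to tail is 171 mm, against 170 given |
| Knob | (0.5455, 0.1436, 0.257) | 123 mm from the hinge, angle about 1.07 |

The loose paddles at (475,235) and (400,272) are only about 105 mm long. The one in the rest at (417,208) is therefore the right one, as the enlarged crop confirmed.

```bash
cat > go.py <<'E'
# usage: go.py x y z toolx_deg : prints tool-frame turn and shift from the current pose
import sys,numpy as np
from scipy.spatial.transform import Rotation as Ro
from plant import r
s=r.get_state(); x,y,z,a=map(float,sys.argv[1:5]); R=Ro.from_quat(s["eef_rot"])
n=np.radians(a); G=Ro.from_matrix(np.c_[[np.cos(n),np.sin(n),0],[np.sin(n),-np.cos(n),0],[0,0,-1]])
m=R.as_matrix(); print("t",round(s["clock"],2),"pos",s["tool_pos"].round(4),"toolx",np.degrees(np.arctan2(m[1,0],m[0,0])).round(2),"tilt",m[:2,2].round(4),"F",s["contact_force"].round(1),"open",round(s["opening"],3),"q",s["q"].round(2))
print("turn",(R.inv()*G).as_rotvec().round(4),"shift",R.inv().apply([x,y,z]-s["tool_pos"]).round(4))
E
python3 go.py .4813 -.2601 .17 -54.7
```

```text
t 0.1 pos [ 0.1784 -0.5984  0.246 ] toolx -73.39 tilt [-0.0006  0.0015] F [ 0.3  0.5 -0.7] open 0.997 q [ 1.31  0.69 -0.19  1.57  0.16  0.9  -0.22]
turn [-1.000e-04  1.700e-03 -3.262e-01] shift [-0.2375 -0.387   0.0763]
```

```bash
python3 -m pendant '[[[0,0,-0.03],[-0.02,-0.03,0],1],[[0,0,-0.06],[-0.045,-0.07,0],1],[[0,0,-0.1],[-0.07,-0.11,0],1],[[0,0,-0.14],[-0.095,-0.15,0],1],[[0,0,-0.18],[-0.12,-0.19,0],1],[[0,0,-0.22],[-0.145,-0.23,0],1],[[0,0,-0.26],[-0.17,-0.27,0],1],[[0,0,-0.3],[-0.195,-0.31,0],1],[[0,0,-0.326],[-0.22,-0.355,0.03],1],[[0,0,-0.326],[-0.237,-0.387,0.06],1]]'; python3 go.py .4813 -.2601 .064 -54.7
```

```text
clock: 1.1
tool_pos: [0.4804, -0.2634, 0.1911]
eef_rot: [0.888, -0.459, 0.002, -0.0]
contact_force: [1.2, -0.6, -0.6]
opening: 0.998
t 1.1 pos [ 0.4804 -0.2634  0.1911] toolx -54.64 tilt [ 0.0034 -0.001 ] F [ 1.2 -0.6 -0.6] open 0.998 q [ 0.55  0.67 -0.22  1.86  0.23  0.64 -0.76]
turn [-0.0022 -0.0028  0.0011] shift [-0.0025 -0.0023  0.1271]
```

```bash
python3 -m pendant '[[[0,0,0],[0,0,0.02],1],[[0,0,0],[0,0,0.04],1],[[0,0,0],[0,0,0.04],1]]' >/dev/null; python3 go.py .4813 -.2601 .064 -54.7; python3 - <<'E'
from plant import r
from h import *
s=r.snapshot("top"); np.savez("pics/top1.npz",**s)
S=r.snapshot("side"); 
a=cv2.resize(s["image"][150:270,360:480],(400,400),interpolation=3);b=cv2.resize(S["image"][110:230,270:390],(400,400),interpolation=3)
cv2.imwrite("pics/v1.png",np.hstack([a,b])[:,:,::-1])
E
```

```text
t 1.4 pos [ 0.4764 -0.2637  0.1483] toolx -54.65 tilt [-0.0054  0.0023] F [-0.5  0.4  0. ] open 0.996 q [ 0.54  0.73 -0.2   1.89  0.25  0.54 -0.78]
turn [0.0031 0.005  0.0008] shift [ 0.0003 -0.0063  0.0842]
```

View pics/v1.png

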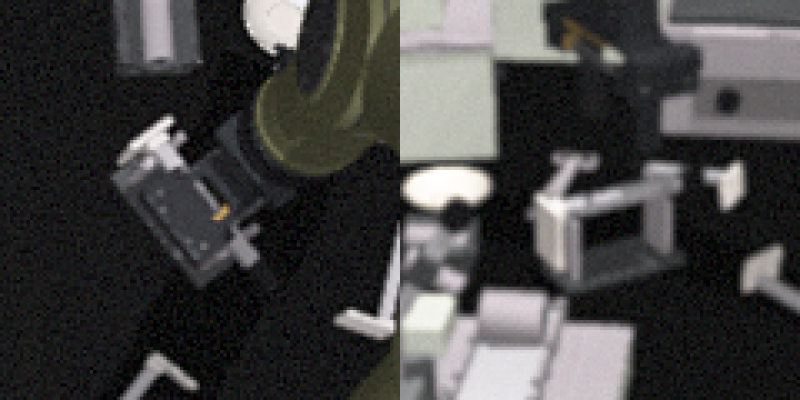

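Picture 6 shows the gripper straddling the paddle handle between the forks, with the jaws across the handle. Next I go down and grip.

```bash
python3 -m pendant '[[[0,0,0],[0,-0.006,0.01],1],[[0,0,0],[0,-0.006,0.025],1],[[0,0,0],[0,-0.006,0.04],1],[[0,0,0],[0,-0.006,0.055],1],[[0,0,0],[0,-0.006,0.065],1],[[0,0,0],[0,-0.006,0.073],1],[[0,0,0],[0,-0.006,0.08],1],[[0,0,0],[0,-0.006,0.082],1],[[0,0,0],[0,-0.006,0.082],1],[[0,0,0],[0,-0.006,0.082],1]]' >/dev/null; python3 go.py .4813 -.2601 .064 -54.7
```

```text
t 2.5 pos [ 0.4833 -0.2615  0.0691] toolx -54.72 tilt [ 0.0007 -0.0003] F [-0.2  0.5 -0.8] open 1.002 q [ 0.49  0.87 -0.14  1.92  0.29  0.37 -0.83]
turn [-0.0004 -0.0007 -0.0004] shift [-0.0023  0.0008  0.0051]
```

```bash
python3 -m pendant '[[[0,0,0],[-0.002,0,0.003],1],[[0,0,0],[-0.002,0.001,0.005],1],[[0,0,0],[-0.002,0.001,0.005],0.1],[[0,0,0],[-0.002,0.001,0.005],0.0],[[0,0,0],[-0.002,0.001,0.005],0],[[0,0,0],[-0.002,0.001,0.005],0],[[0,0,0],[-0.002,0.001,0.005],0],[[0,0,0],[-0.002,0.001,0.005],0],[[0,0,0],[-0.002,0.001,0.005],0],[[0,0,0],[-0.002,0.001,0.005],0]]' 35; python3 go.py .4813 -.2601 .064 -54.7
```

```text
clock: 3.5
tool_pos: [0.4811, -0.2604, 0.0637]
eef_rot: [0.888, -0.46, 0.0, 0.0]
contact_force: [0.5, 0.1, 0.4]
opening: 0.299
t 3.5 pos [ 0.4811 -0.2604  0.0637] toolx -54.72 tilt [ 0.0001 -0.0001] F [0.5 0.1 0.4] open 0.299 q [ 0.49  0.88 -0.13  1.93  0.3   0.35 -0.83]
turn [-0.     -0.0001 -0.0003] shift [-0.0001 -0.0003 -0.0003]
```

```bash
python3 -m pendant '[[[0,0,0],[0,0,0],0],[[0,0,0],[0,0,0],0],[[0,0,0],[0,0,0],0],[[0,0,0],[0,0,0],0],[[0,0,0],[0,0,0],0],[[0,0,0],[0,0,0],0]]'; python3 go.py .4813 -.2601 .175 -54.7
```

```text
clock: 4.1
tool_pos: [0.4811, -0.2604, 0.0638]
eef_rot: [0.888, -0.46, 0.0, 0.0]
contact_force: [0.7, -0.5, 0.0]
opening: 0.151
t 4.1 pos [ 0.4811 -0.2604  0.0638] toolx -54.72 tilt [ 0.0001 -0.0001] F [ 0.7 -0.5  0. ] open 0.151 q [ 0.49  0.88 -0.13  1.93  0.3   0.35 -0.83]
turn [-0.     -0.0002 -0.0003] shift [-1.000e-04 -3.000e-04 -1.112e-01]
```

```bash
python3 -m pendant '[[[0,0,0],[0,0,-0.005],0],[[0,0,0],[0,0,-0.015],0],[[0,0,0],[0,0,-0.03],0],[[0,0,0],[0,0,-0.05],0],[[0,0,0],[0,0,-0.07],0],[[0,0,0],[0,0,-0.09],0],[[0,0,0],[0,0,-0.11],0],[[0,0,0],[0,0,-0.12],0],[[0,0,0],[0,0,-0.125],0],[[0,0,0],[0,0,-0.125],0]]'; python3 go.py .5276 -.089 .185 -0.5
```

```text
clock: 5.1
tool_pos: [0.4811, -0.2604, 0.1892]
eef_rot: [0.888, -0.46, 0.0, 0.0]
contact_force: [0.6, -0.3, -0.9]
opening: 0.148
t 5.1 pos [ 0.4811 -0.2604  0.1892] toolx -54.72 tilt [ 0.0006 -0.0004] F [ 0.6 -0.3 -0.9] open 0.148 q [ 0.55  0.67 -0.22  1.86  0.23  0.63 -0.77]
turn [ 1.000e-04 -7.000e-04 -9.463e-01] shift [-0.1131 -0.137   0.0041]
```

```bash
python3 -m pendant '[[[0,0,-0.05],[-0.005,-0.007,0],0],[[0,0,-0.15],[-0.017,-0.02,0],0],[[0,0,-0.25],[-0.03,-0.035,0],0],[[0,0,-0.36],[-0.043,-0.052,0],0],[[0,0,-0.47],[-0.056,-0.068,0],0],[[0,0,-0.58],[-0.07,-0.085,0],0],[[0,0,-0.69],[-0.083,-0.1,0],0],[[0,0,-0.8],[-0.095,-0.115,0],0],[[0,0,-0.9],[-0.107,-0.13,0],0],[[0,0,-0.946],[-0.113,-0.137,0],0]]'>/dev/null;  python3 -m pendant '[[[0,0,0],[0,0,0],0],[[0,0,0],[0,0,0],0],[[0,0,0],[0,0,0],0]]'; python3 go.py .5276 -.089 .135 -0.5
python3 - <<'E'
from plant import r
from h import *
s=r.snapshot("top"); S=r.snapshot("side"); np.savez("pics/top2.npz",**s); np.savez("pics/side2.npz",**S)
a=cv2.resize(s["image"][150:250,260:400],(560,400),interpolation=3);b=cv2.resize(S["image"][130:250,240:360],(400,400),interpolation=3)
cv2.imwrite("pics/v2.png",cv2.resize(np.hstack([a,b]),None,fx=.83,fy=.83)[:,:,::-1])
E
```

```text
clock: 6.4
tool_pos: [0.5271, -0.0903, 0.1884]
eef_rot: [1.0, -0.006, -0.0, 0.001]
contact_force: [-1.0, -0.1, -0.9]
opening: 0.15
t 6.4 pos [ 0.5271 -0.0903  0.1884] toolx -0.65 tilt [-0.001  -0.0011] F [-1.  -0.1 -0.9] open 0.15 q [ 0.36  0.68 -0.46  1.89  0.46  0.68 -0.39]
turn [ 0.0011  0.001  -0.0027] shift [ 0.0006 -0.0014  0.0534]
```

View pics/v2.png

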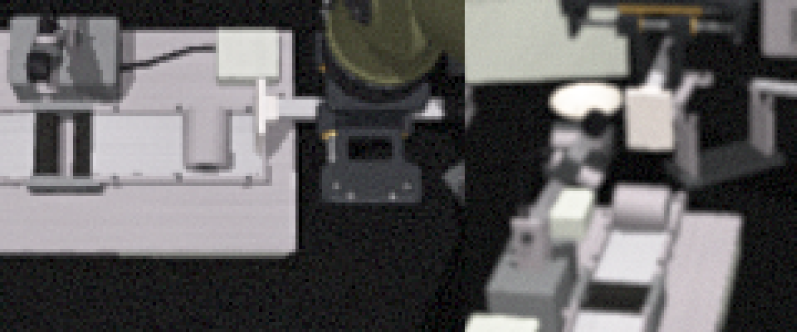

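Picture 7 shows the paddle level along the track, with its blade behind the roller and above the loading end. In the side view the blade spans about columns 299–315 and rows 162–184. I'll compare that with the projected geometry before lowering.

```bash
python3 - <<'E'
from h import *
np.set_printoptions(precision=2,suppress=True)
S=load("pics/side2.npz");T=load("pics/top2.npz")
C=np.array([[.528+a,-.0153,z] for z in(.2094,.1494) for a in(.022,-.022)])
print("expected corners side",proj(S,C).tolist())
I=cv2.GaussianBlur(S["image"],(0,0),.6).astype(int)
m=((I.min(2)>165)).astype(np.uint8)
for b in blobs(S,m,(292,155,322,190),60): print(b[:3]); 
print("expected track middle ends", proj(T,[[.5275,-.029,.085],[.530,.147,.085]]).tolist(), "blade top edge",proj(T,[[.55,-.0153,.2094],[.506,-.0153,.2094]]).tolist())
I=cv2.GaussianBlur(T["image"],(0,0),.6).astype(int)
for b in blobs(T,(I.min(2)>190).astype(np.uint8),(334,170,350,206),10): print(b[:3])
E
```

```text
expected corners side [[297.57126177022997, 162.4361338120786], [313.9493789955168, 163.1507338303315], [298.4830098524052, 182.42438260245174], [314.5124804349751, 183.2128212241201]]
(np.int32(389), array([307.44, 170.3 ]), array([298, 156,  24,  28], dtype=int32))
expected track middle ends [[339.5390244132488, 194.2526573553484], [278.44835866468105, 194.24047614868456]] blade top edge [[336.44221291179514, 173.21202576603318], [336.8700396566407, 189.73098537942704]]
(np.int32(117), array([340.78, 178.79]), array([334, 170,  16,  20], dtype=int32))
(np.int32(48), array([335.23, 195.02]), array([334, 185,   5,  17], dtype=int32))
```

```bash
python3 -m pendant '[[[0,0,-0.002],[0.001,-0.001,0.01],0],[[0,0,-0.002],[0.001,-0.001,0.022],0],[[0,0,-0.002],[0.001,-0.001,0.034],0],[[0,0,-0.002],[0.001,-0.001,0.043],0],[[0,0,-0.002],[0.001,-0.001,0.049],0],[[0,0,-0.002],[0.001,-0.001,0.052],0],[[0,0,-0.002],[0.001,-0.001,0.052],0],[[0,0,-0.002],[0.001,-0.001,0.052],0]]';python3 go.py .529 .034 .136 -0.5
```

```text
clock: 7.3
tool_pos: [0.5289, -0.0879, 0.137]
eef_rot: [1.0, -0.003, 0.0, 0.0]
contact_force: [0.1, -0.8, -2.2]
opening: 0.154
t 7.3 pos [ 0.5289 -0.0879  0.137 ] toolx -0.39 tilt [ 0.0006 -0.0001] F [ 0.1 -0.8 -2.2] open 0.154 q [ 0.32  0.76 -0.4   1.93  0.53  0.56 -0.44]
turn [ 0.0001 -0.0006  0.0018] shift [-0.0007 -0.1219  0.001 ]
```

```bash
python3 -m pendant '[[[0,0,0],[0,-0.001,0],0],[[0,0,0],[0,-0.003,0],0],[[0,0,0],[0,-0.006,0],0],[[0,0,0],[0,-0.009,0],0],[[0,0,0],[0,-0.0115,0],0],[[0,0,0],[0,-0.0135,0],0],[[0,0,0],[0,-0.0155,0],0],[[0,0,0],[0,-0.0175,0],0],[[0,0,0],[0,-0.0195,0],0],[[0,0,0],[0,-0.0215,0],0]]';python3 -m pendant '[[[0,0,0],[0,-0.002,0],0],[[0,0,0],[0,-0.004,0],0],[[0,0,0],[0,-0.006,0],0],[[0,0,0],[0,-0.008,0],0],[[0,0,0],[0,-0.010,0],0],[[0,0,0],[0,-0.012,0],0],[[0,0,0],[0,-0.014,0],0],[[0,0,0],[0,-0.016,0],0],[[0,0,0],[0,-0.018,0],0],[[0,0,0],[0,-0.02,0],0]]'; cat > rol.py <<'E'
from plant import r
from h import *
from scipy.ndimage import map_coordinates as mc
s=r.snapshot("top"); g=s["image"].mean(2)
y=np.arange(-.03,.19,.001); p=0
for x in np.arange(.515,.532,.003):
    uv=proj(s,np.c_[0*y+x,y,0*y+.105]); p=p+mc(g,[uv[:,1],uv[:,0]],order=1)/6
print("profile y(mm):I at z=.105 ",[f"{1000*a:.0f}:{b:.0f}" for a,b in zip(y[::4],p[::4])])
E
python3 rol.py; python3 go.py .529 .034 .136 -0.5
```

```text
clock: 8.3
tool_pos: [0.5288, -0.0664, 0.1367]
eef_rot: [1.0, -0.004, 0.0, 0.0]
contact_force: [-0.2, -0.6, -1.3]
opening: 0.152
clock: 9.3
tool_pos: [0.5289, -0.0463, 0.1367]
eef_rot: [1.0, -0.003, 0.0, 0.0]
contact_force: [0.4, -0.6, 0.8]
opening: 0.146
profile y(mm):I at z=.105  ['-30:82', '-26:91', '-22:85', '-18:120', '-14:203', '-10:205', '-6:204', '-2:204', '2:198', '6:193', '10:172', '14:146', '18:139', '22:181', '26:181', '30:132', '34:148', '38:167', '42:179', '46:187', '50:190', '54:188', '58:184', '62:173', '66:161', '70:202', '74:208', '78:207', '82:207', '86:208', '90:208', '94:208', '98:208', '102:208', '106:209', '110:208', '114:212', '118:194', '122:81', '126:44', '130:40', '134:61', '138:188', '142:164', '146:123', '150:54', '154:39', '158:43', '162:46', '166:44', '170:153', '174:209', '178:205', '182:205', '186:204']
t 9.35 pos [ 0.5289 -0.0458  0.1368] toolx -0.37 tilt [0.0002 0.0004] F [-0.7  0.8 -2.1] open 0.152 q [ 0.23  0.76 -0.38  1.94  0.52  0.54 -0.52]
turn [-0.0004 -0.0002  0.0023] shift [-0.0005 -0.0798  0.0008]
```

```bash
python3 -m pendant '[[[0,0,0],[0,-0.002,0],0],[[0,0,0],[0,-0.004,0],0],[[0,0,0],[0,-0.006,0],0],[[0,0,0],[0,-0.008,0],0],[[0,0,0],[0,-0.010,0],0],[[0,0,0],[0,-0.012,0],0],[[0,0,0],[0,-0.014,0],0],[[0,0,0],[0,-0.016,0],0],[[0,0,0],[0,-0.018,0],0],[[0,0,0],[0,-0.02,0],0]]' | grep -E "pos|force";python3 -m pendant '[[[0,0,0],[0,-0.002,0],0],[[0,0,0],[0,-0.004,0],0],[[0,0,0],[0,-0.006,0],0],[[0,0,0],[0,-0.008,0],0],[[0,0,0],[0,-0.010,0],0],[[0,0,0],[0,-0.012,0],0],[[0,0,0],[0,-0.014,0],0],[[0,0,0],[0,-0.016,0],0],[[0,0,0],[0,-0.018,0],0],[[0,0,0],[0,-0.02,0],0]]' | grep -E "pos|force";python3 -m pendant '[[[0,0,0],[0,-0.002,0],0],[[0,0,0],[0,-0.004,0],0],[[0,0,0],[0,-0.006,0],0],[[0,0,0],[0,-0.008,0],0],[[0,0,0],[0,-0.010,0],0],[[0,0,0],[0,-0.012,0],0],[[0,0,0],[0,-0.014,0],0],[[0,0,0],[0,-0.016,0],0],[[0,0,0],[0,-0.0175,0],0],[[0,0,0],[0,-0.019,0],0]]' | grep -E "pos|force"; python3 rol.py; python3 go.py .529 .034 .136 -0.5
```

```text
tool_pos: [0.5291, -0.0263, 0.1367]
contact_force: [-0.4, 0.5, -0.5]
tool_pos: [0.5292, -0.0063, 0.1367]
contact_force: [0.7, -0.2, -1.3]
tool_pos: [0.5293, 0.0127, 0.1367]
contact_force: [-0.3, -0.0, -0.9]
profile y(mm):I at z=.105  ['-30:121', '-26:81', '-22:75', '-18:57', '-14:54', '-10:50', '-6:54', '-2:56', '2:56', '6:54', '10:53', '14:53', '18:59', '22:63', '26:60', '30:51', '34:61', '38:78', '42:97', '46:110', '50:202', '54:209', '58:203', '62:201', '66:202', '70:169', '74:145', '78:140', '82:148', '86:196', '90:166', '94:152', '98:166', '102:178', '106:185', '110:187', '114:187', '118:184', '122:175', '126:133', '130:53', '134:60', '138:188', '142:165', '146:125', '150:55', '154:38', '158:45', '162:44', '166:43', '170:154', '174:209', '178:205', '182:205', '186:204']
t 12.4 pos [0.5293 0.013  0.1367] toolx -0.38 tilt [0.0001 0.0002] F [-0.7  0.1 -0.6] open 0.152 q [ 0.11  0.75 -0.37  1.95  0.51  0.53 -0.62]
turn [-0.0002 -0.0001  0.0021] shift [-0.0005 -0.021   0.0007]
```

```bash
python3 -m pendant '[[[0,0,0],[0,-0.0015,0],0],[[0,0,0],[0,-0.003,0],0],[[0,0,0],[0,-0.0045,0],0],[[0,0,0],[0,-0.006,0],0],[[0,0,0],[0,-0.0075,0],0],[[0,0,0],[0,-0.009,0],0],[[0,0,0],[0,-0.0105,0],0],[[0,0,0],[0,-0.012,0],0],[[0,0,0],[0,-0.0135,0],0],[[0,0,0],[0,-0.015,0],0]]' | grep -E "pos|force";python3 -m pendant '[[[0,0,0],[0,-0.001,0],0],[[0,0,0],[0,-0.002,0],0],[[0,0,0],[0,-0.003,0],0],[[0,0,0],[0,-0.004,0],0],[[0,0,0],[0,-0.005,0],0],[[0,0,0],[0,-0.006,0],0]]' | grep -E "pos|force"; python3 rol.py; python3 go.py .529 .034 .136 -0.5
```

```text
tool_pos: [0.5294, 0.0277, 0.1367]
contact_force: [-0.4, 0.2, -0.9]
tool_pos: [0.5295, 0.0337, 0.1367]
contact_force: [0.2, 0.4, -1.5]
profile y(mm):I at z=.105  ['-30:74', '-26:74', '-22:72', '-18:81', '-14:132', '-10:142', '-6:135', '-2:85', '2:81', '6:60', '10:53', '14:53', '18:59', '22:57', '26:55', '30:56', '34:56', '38:60', '42:66', '46:69', '50:63', '54:55', '58:57', '62:81', '66:93', '70:113', '74:198', '78:211', '82:195', '86:193', '90:165', '94:146', '98:141', '102:129', '106:174', '110:186', '114:150', '118:162', '122:173', '126:182', '130:184', '134:187', '138:185', '142:178', '146:163', '150:67', '154:37', '158:44', '162:45', '166:42', '170:154', '174:209', '178:206', '182:205', '186:205']
t 14.05 pos [0.5296 0.0341 0.1368] toolx -0.37 tilt [0.0004 0.0006] F [ 0.4  0.7 -1.3] open 0.148 q [ 0.07  0.75 -0.37  1.94  0.5   0.53 -0.65]
turn [-0.0006 -0.0004  0.0023] shift [-0.0006  0.0001  0.0008]
```

```bash
python3 -m pendant '[[[0,0,0],[0,-0.001,0],0],[[0,0,0],[0,-0.002,0],0],[[0,0,0],[0,-0.003,0],0],[[0,0,0],[0,-0.004,0],0],[[0,0,0],[0,-0.005,0],0]]' | grep -E "pos|force"; python3 rol.py; python3 -m pendant '[[[0,0,0],[0,0,0],0],[[0,0,0],[0,0,0],0],[[0,0,0],[0,0,0],0],[[0,0,0],[0,0,0],0]]' | grep -E "pos|force"; python3 rol.py
```

```text
tool_pos: [0.5295, 0.0387, 0.1367]
contact_force: [0.6, -0.7, -1.4]
profile y(mm):I at z=.105  ['-30:75', '-26:75', '-22:75', '-18:74', '-14:74', '-10:74', '-6:125', '-2:142', '2:105', '6:80', '10:66', '14:48', '18:54', '22:52', '26:55', '30:56', '34:57', '38:58', '42:58', '46:64', '50:66', '54:65', '58:56', '62:54', '66:66', '70:100', '74:100', '78:182', '82:210', '86:206', '90:196', '94:180', '98:145', '102:142', '106:129', '110:147', '114:209', '118:195', '122:74', '126:87', '130:135', '134:158', '138:172', '142:181', '146:186', '150:186', '154:187', '158:181', '162:168', '166:82', '170:149', '174:209', '178:206', '182:205', '186:204']
tool_pos: [0.5295, 0.0385, 0.1367]
contact_force: [-0.4, 0.5, -0.8]
profile y(mm):I at z=.105  ['-30:76', '-26:75', '-22:75', '-18:75', '-14:74', '-10:78', '-6:129', '-2:144', '2:98', '6:77', '10:71', '14:52', '18:52', '22:52', '26:57', '30:55', '34:57', '38:55', '42:57', '46:65', '50:65', '54:62', '58:53', '62:55', '66:79', '70:103', '74:103', '78:200', '82:212', '86:201', '90:193', '94:175', '98:142', '102:142', '106:128', '110:147', '114:212', '118:191', '122:70', '126:85', '130:136', '134:158', '138:172', '142:182', '146:186', '150:186', '154:187', '158:181', '162:168', '166:82', '170:150', '174:210', '178:205', '182:205', '186:204']
```

The roller has dropped into the nest: it spans y of about 128–166, is centred near 147, and did not move between two frames. Now I back off and return the paddle.

```bash
python3 -m pendant '[[[0,0,0],[0,0.003,0],0],[[0,0,0],[0,0.01,0],0],[[0,0,0],[0,0.025,0],0],[[0,0,0],[0,0.045,-0.01],0],[[0,0,0],[0,0.065,-0.025],0],[[0,0,0],[0,0.085,-0.04],0],[[0,0,0],[0,0.105,-0.05],0],[[0,0,0],[0,0.12,-0.055],0],[[0,0,0],[0,0.127,-0.055],0],[[0,0,0],[0,0.127,-0.055],0]]' | grep -E "pos|force"; python3 go.py .4811 -.2604 .19 -54.72
```

```text
tool_pos: [0.5282, -0.0901, 0.1915]
contact_force: [0.1, 0.7, -1.4]
t 16.05 pos [ 0.5282 -0.0901  0.1915] toolx -0.55 tilt [-0.0005 -0.0008] F [ 0.1  0.7 -1.4] open 0.153 q [ 0.36  0.68 -0.46  1.88  0.46  0.68 -0.38]
turn [1.000e-03 1.000e-04 9.455e-01] shift [-0.0455  0.1708  0.0016]
```

```bash
python3 -m pendant '[[[0,0,0.05],[-0.002,0.01,0],0],[[0,0,0.15],[-0.007,0.025,0],0],[[0,0,0.25],[-0.012,0.045,0],0],[[0,0,0.36],[-0.017,0.065,0],0],[[0,0,0.47],[-0.022,0.085,0],0],[[0,0,0.58],[-0.028,0.105,0],0],[[0,0,0.69],[-0.033,0.125,0],0],[[0,0,0.8],[-0.038,0.145,0],0],[[0,0,0.9],[-0.043,0.163,0],0],[[0,0,0.945],[-0.0455,0.171,0],0]]'>/dev/null;  python3 -m pendant '[[[0,0,0],[0,0,0],0],[[0,0,0],[0,0,0],0],[[0,0,0],[0,0,0],0]]' >/dev/null; python3 go.py .4811 -.2604 .1 -54.72
```

```text
t 17.35 pos [ 0.4825 -0.2575  0.1917] toolx -54.37 tilt [0.0003 0.0011] F [-0.1 -0.6 -0.3] open 0.155 q [ 0.54  0.67 -0.22  1.86  0.23  0.64 -0.77]
turn [-0.0009  0.0007  0.0061] shift [0.0016 0.0029 0.0917]
```

```bash
python3 -m pendant '[[[0,0,0.006],[0.0015,0.003,0.01],0],[[0,0,0.006],[0.0015,0.003,0.03],0],[[0,0,0.006],[0.0015,0.003,0.05],0],[[0,0,0.006],[0.0015,0.003,0.07],0],[[0,0,0.006],[0.0015,0.003,0.085],0],[[0,0,0.006],[0.0015,0.003,0.092],0],[[0,0,0.006],[0.0015,0.003,0.092],0],[[0,0,0.006],[0.0015,0.003,0.092],0]]'>/dev/null; python3 go.py .4811 -.2604 .0638 -54.72
```

```text
t 18.15 pos [ 0.4807 -0.2621  0.1   ] toolx -54.87 tilt [ 0.0006 -0.0002] F [ 1.3 -0.7 -1.4] open 0.15 q [ 0.51  0.81 -0.16  1.92  0.28  0.43 -0.81]
turn [-0.0004 -0.0004 -0.0026] shift [-0.0011 -0.0013  0.0362]
```

```bash
python3 -m pendant '[[[0,0,-0.0025],[-0.001,-0.001,0.004],0],[[0,0,-0.0025],[-0.001,-0.001,0.01],0],[[0,0,-0.0025],[-0.001,-0.001,0.016],0],[[0,0,-0.0025],[-0.001,-0.001,0.022],0],[[0,0,-0.0025],[-0.001,-0.001,0.027],0],[[0,0,-0.0025],[-0.001,-0.001,0.031],0],[[0,0,-0.0025],[-0.001,-0.001,0.034],0],[[0,0,-0.0025],[-0.001,-0.001,0.035],0],[[0,0,-0.0025],[-0.001,-0.001,0.036],0],[[0,0,-0.0025],[-0.001,-0.001,0.036],0]]'; python3 go.py .4811 -.2604 .0638 -54.72
```

```text
clock: 19.15
tool_pos: [0.4807, -0.2608, 0.0639]
eef_rot: [0.888, -0.46, 0.0, 0.0]
contact_force: [-0.8, -0.2, -1.0]
opening: 0.154
t 19.15 pos [ 0.4807 -0.2608  0.0639] toolx -54.74 tilt [ 0.0003 -0.0002] F [-0.8 -0.2 -1. ] open 0.154 q [ 0.49  0.88 -0.13  1.93  0.3   0.35 -0.83]
turn [-0.0001 -0.0003 -0.0004] shift [-0.0001 -0.0005  0.0001]
```

```bash
python3 -m pendant '[[[0,0,0],[0,0,0],0.3],[[0,0,0],[0,0,0],0.6],[[0,0,0],[0,0,0],0.8],[[0,0,0],[0,0,0],0.8],[[0,0,0],[0,0,0],0.8],[[0,0,0],[0,0,0],0.8],[[0,0,0],[0,0,0],0.8],[[0,0,0],[0,0,0],0.8],[[0,0,0],[0,0,0],0.8],[[0,0,0],[0,0,0],0.8]]'; python3 -m pendant '[[[0,0,0],[0,0,0],0.8],[[0,0,0],[0,0,-0.005],0.8],[[0,0,0],[0,0,-0.015],0.8],[[0,0,0],[0,0,-0.03],0.8],[[0,0,0],[0,0,-0.06],0.8],[[0,0,0],[0,0,-0.1],0.8],[[0,0,0],[0,0,-0.14],0.8],[[0,0,0],[0,0,-0.18],0.8],[[0,0,0],[0,0,-0.22],0.8],[[0,0,0],[0,0,-0.25],0.8]]';python3 go.py .5455 .1436 .32 -90
```

```text
clock: 20.15
tool_pos: [0.4806, -0.2608, 0.0637]
eef_rot: [0.888, -0.46, 0.0, 0.0]
contact_force: [-0.2, -0.1, -0.8]
opening: 0.8
clock: 21.15
tool_pos: [0.4808, -0.2608, 0.3174]
eef_rot: [0.888, -0.46, 0.002, -0.0]
contact_force: [0.2, -0.1, -0.5]
opening: 0.804
t 21.15 pos [ 0.4808 -0.2608  0.3174] toolx -54.74 tilt [ 0.0032 -0.0015] F [ 0.2 -0.1 -0.5] open 0.804 q [ 0.58  0.51 -0.27  1.71  0.16  0.95 -0.71]
turn [-0.0027 -0.0025  0.6153] shift [-0.2928 -0.2862 -0.003 ]
```

```bash
python3 -m pendant '[[[0,0,0.05],[-0.02,-0.02,0],0.7],[[0,0,0.12],[-0.05,-0.05,0],0.7],[[0,0,0.19],[-0.082,-0.08,0],0.6],[[0,0,0.26],[-0.115,-0.112,0],0.6],[[0,0,0.33],[-0.148,-0.145,0],0.6],[[0,0,0.4],[-0.18,-0.177,0],0.6],[[0,0,0.47],[-0.21,-0.207,0],0.6],[[0,0,0.54],[-0.24,-0.237,0],0.6],[[0,0,0.59],[-0.27,-0.265,0],0.6],[[0,0,0.615],[-0.293,-0.286,0],0.6]]'>/dev/null;  python3 -m pendant '[[[0,0,0],[0,0,0],0.6],[[0,0,0],[0,0,0],0.6],[[0,0,0],[0,0,0],0.6]]' >/dev/null; python3 go.py .5455 .1436 .2464 -90
python3 - <<'E'
from plant import r
from h import *
s=r.snapshot("top"); S=r.snapshot("side"); np.savez("pics/top3.npz",**s); np.savez("pics/side3.npz",**S)
a=cv2.resize(s["image"][140:260,260:460],(667,400),interpolation=3);b=cv2.resize(S["image"][110:270,230:370],(350,400),interpolation=3)
cv2.imwrite("pics/v3.png",cv2.resize(np.hstack([a,b]),None,fx=.78,fy=.78)[:,:,::-1])
E
```

```text
t 22.45 pos [0.5449 0.1417 0.3141] toolx -90.1 tilt [ 0.0001 -0.0013] F [-0.3  0.4 -0.8] open 0.604 q [-0.27  0.53 -0.11  1.67  0.07  0.95 -1.98]
turn [-0.0001 -0.0013 -0.0017] shift [-0.002  -0.0006  0.0677]
```

View pics/v3.png

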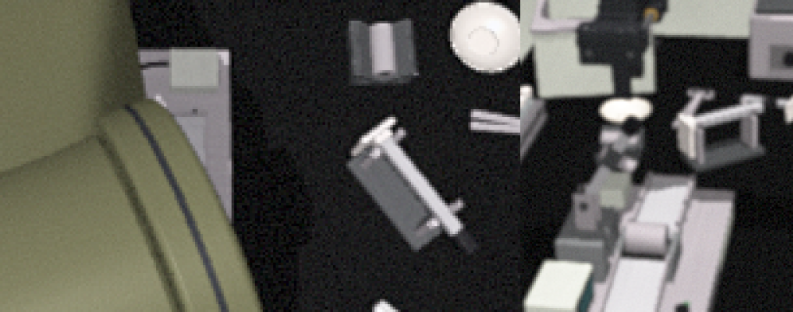

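Picture 8 shows the paddle lying in both forks of its rest (top view, handle from about (380,130) to (470,245)). In the side view the roller sits in the nest at about (645,237), and the open gripper is above the knob at (630,123). Next I descend and pinch gently.

```bash
python3 -m pendant '[[[0,0,0],[-0.003,0,0.01],0.6],[[0,0,0],[-0.003,0,0.025],0.6],[[0,0,0],[-0.003,0,0.04],0.6],[[0,0,0],[-0.003,0,0.053],0.6],[[0,0,0],[-0.003,0,0.063],0.6],[[0,0,0],[-0.003,0,0.068],0.6],[[0,0,0],[-0.003,0,0.068],0.6],[[0,0,0],[-0.003,0,0.068],0.6]]';python3 -m pendant '[[[0,0,0],[0,0,0],0.3],[[0,0,0],[0,0,0],0.3],[[0,0,0],[0,0,0],0.3],[[0,0,0],[0,0,0],0.3],[[0,0,0],[0,0,0],0.25],[[0,0,0],[0,0,0],0.25]]' 8;  python3 - <<'E'
from plant import r
from h import *
S=r.snapshot("side"); cv2.imwrite("pics/v4.png",cv2.resize(S["image"][110:210,240:340],(500,500),interpolation=3)[:,:,::-1])
E
```

```text
clock: 23.35
tool_pos: [0.5453, 0.1466, 0.246]
eef_rot: [0.707, -0.707, 0.0, -0.0]
contact_force: [0.3, 0.8, -0.4]
opening: 0.603
clock: 23.95
tool_pos: [0.545, 0.1467, 0.2458]
eef_rot: [0.707, -0.707, 0.0, -0.0]
contact_force: [-0.5, -0.3, -0.0]
opening: 0.252
```

View pics/v4.png

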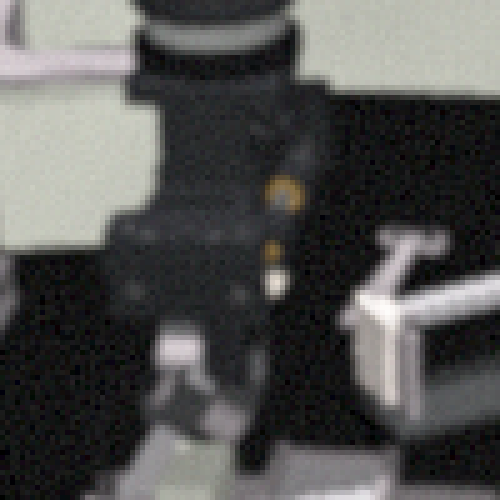

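Picture 9 shows the fingers on both sides of the knob, hiding it, and no forces so far. I close the jaws.

```bash
python3 -m pendant '[[[0,0,0],[0,0,0],0.22],[[0,0,0],[0,0,0],0.19],[[0,0,0],[0,0,0],0.15],[[0,0,0],[0,0,0],0.1],[[0,0,0],[0,0,0],0.1],[[0,0,0],[0,0,0],0.1]]' 10; python3 - <<'E'
import numpy as np
h=np.array([.605,.15]); k=np.array([.545,.2568]); v=k-h; a=np.arctan2(v[1],-v[0]); print(a,np.linalg.norm(v))
R=.125
for b in np.linspace(a,0,21): print(round(b,3),"dx",round(1000*(-R*np.cos(b)+R*np.cos(a)),1),"dz",round(1000*R*(np.sin(b)-np.sin(a)),1))
E
python3 go.py .545 .1467 .246 -90
```

```text
clock: 24.6
tool_pos: [0.545, 0.1461, 0.2457]
eef_rot: [-0.707, 0.707, -0.0, -0.0]
contact_force: [0.6, -1.5, 0.9]
opening: 0.177
1.0589404843630728 0.12249995918366663
1.059 dx 0.0 dz 0.0
1.006 dx -5.7 dz -3.4
0.953 dx -11.2 dz -7.1
0.9 dx -16.5 dz -11.1
0.847 dx -21.5 dz -15.3
0.794 dx -26.4 dz -19.8
0.741 dx -31.0 dz -24.6
0.688 dx -35.3 dz -29.6
0.635 dx -39.4 dz -34.8
0.582 dx -43.2 dz -40.2
0.529 dx -46.7 dz -45.8
0.477 dx -49.8 dz -51.6
0.424 dx -52.7 dz -57.6
0.371 dx -55.3 dz -63.7
0.318 dx -57.5 dz -69.9
0.265 dx -59.4 dz -76.3
0.212 dx -61.0 dz -82.7
0.159 dx -62.2 dz -89.2
0.106 dx -63.1 dz -95.8
0.053 dx -63.6 dz -102.4
0.0 dx -63.8 dz -109.0
t 24.6 pos [0.545  0.1461 0.2457] toolx -90.01 tilt [-0.0001 -0.0008] F [ 0.6 -1.5  0.9] open 0.177 q [-0.28  0.61 -0.1   1.76  0.08  0.78 -2.  ]
turn [ 0.0001 -0.0008 -0.0002] shift [-0.0006  0.     -0.0003]
```

```bash
python3 -m pendant '[[[0,0,0],[0,0.006,0.003],0.1],[[0,0,0],[0,0.011,0.007],0.1],[[0,0,0],[0,0.0165,0.011],0.1],[[0,0,0],[0,0.0215,0.0155],0.1],[[0,0,0],[0,0.0265,0.02],0.1],[[0,0,0],[0,0.031,0.0245],0.1],[[0,0,0],[0,0.0355,0.0295],0.1],[[0,0,0],[0,0.0395,0.035],0.1],[[0,0,0],[0,0.043,0.04],0.1],[[0,0,0],[0,0.0465,0.046],0.1]]'; python3 go.py .4815 .1461 .139 -90
```

```text
clock: 25.6
tool_pos: [0.5, 0.1468, 0.1998]
eef_rot: [-0.707, 0.707, -0.001, 0.002]
contact_force: [5.7, -2.8, -2.2]
opening: 0.182
t 25.6 pos [0.5    0.1468 0.1998] toolx -90.02 tilt [0.0041 0.0011] F [ 5.7 -2.8 -2.2] open 0.182 q [-0.32  0.62 -0.09  1.93  0.1   0.59 -2.05]
turn [-0.0041  0.0011 -0.0003] shift [0.0008 0.0188 0.0607]
```

```bash
python3 -m pendant '[[[0,0,0],[0,0.003,0.006],0.1],[[0,0,0],[0,0.006,0.012],0.1],[[0,0,0],[0,0.0085,0.018],0.1],[[0,0,0],[0,0.011,0.024],0.1],[[0,0,0],[0,0.0125,0.0305],0.1],[[0,0,0],[0,0.014,0.037],0.1],[[0,0,0],[0,0.0155,0.0435],0.1],[[0,0,0],[0,0.016,0.05],0.1],[[0,0,0],[0,0.017,0.0565],0.1],[[0,0,0],[0,0.017,0.06],0.1]]';python3 -m pendant '[[[0,0,0],[0,0,0.001],0.1],[[0,0,0],[0,0,0.002],0.1],[[0,0,0],[0,0,0.003],0.1],[[0,0,0],[0,0,0.003],0.1]]'; python3 go.py .4815 .1461 .139 -90
```

```text
clock: 26.6
tool_pos: [0.4842, 0.1471, 0.14]
eef_rot: [-0.707, 0.707, -0.001, 0.003]
contact_force: [6.5, -2.4, 1.7]
opening: 0.176
clock: 27.0
tool_pos: [0.484, 0.1471, 0.1381]
eef_rot: [-0.707, 0.707, -0.001, 0.003]
contact_force: [4.5, -2.7, 8.8]
opening: 0.183
t 27.0 pos [0.484  0.1471 0.1381] toolx -90.05 tilt [0.0059 0.0018] F [ 4.5 -2.7  8.8] open 0.183 q [-0.34  0.71 -0.07  2.03  0.12  0.4  -2.08]
turn [-0.0059  0.0018 -0.0009] shift [ 0.001   0.0025 -0.0009]
```

```bash
python3 -m pendant '[[[0,0,0],[0,0,0.001],0.1],[[0,0,0],[0,0,0.002],0.1],[[0,0,0],[0,0,0.002],0.1]]'; python3 -m pendant '[[[0,0,0],[0,0,0],0.25],[[0,0,0],[0,0,0],0.4],[[0,0,0],[0,0,0],0.5],[[0,0,0],[0,0,0],0.5],[[0,0,0],[0,0,0],0.5],[[0,0,0],[0,0,0],0.5]]';  python3 -m pendant '[[[0,0,0],[0,0,-0.005],0.5],[[0,0,0],[0,0,-0.015],0.5],[[0,0,0],[0,0,-0.03],0.5],[[0,0,0],[0,0,-0.06],0.5],[[0,0,0],[0,0.03,-0.09],0.5],[[0,0,0],[0,0.07,-0.12],0.5],[[0,0,0],[0,0.11,-0.14],0.5],[[0,0,0],[0,0.13,-0.15],0.5],[[0,0,0],[0,0.13,-0.15],0.5]]'; python3 - <<'E'
from plant import r
from h import *
s=r.snapshot("top"); S=r.snapshot("side"); np.savez("pics/top5.npz",**s); np.savez("pics/side5.npz",**S)
X=[.480,.147,.15]; print(proj(s,X),proj(S,X))
a=cv2.resize(s["image"][140:260,220:400],(600,400),interpolation=3);b=cv2.resize(S["image"][130:330,220:400],(360,400),interpolation=3)
cv2.imwrite("pics/v5.png",cv2.resize(np.hstack([a,b]),None,fx=.83,fy=.83)[:,:,::-1])
E
```

```text
clock: 27.3
tool_pos: [0.4833, 0.1471, 0.1361]
eef_rot: [-0.707, 0.707, -0.001, 0.002]
contact_force: [2.4, -2.7, 10.2]
opening: 0.18
clock: 27.9
tool_pos: [0.4813, 0.1467, 0.1346]
eef_rot: [0.707, -0.707, -0.0, 0.0]
contact_force: [0.4, 0.5, -1.1]
opening: 0.495
clock: 28.8
tool_pos: [0.3494, 0.1465, 0.2866]
eef_rot: [0.708, -0.706, 0.0, -0.001]
contact_force: [1.3, -0.8, 0.2]
opening: 0.5
[[275.48104318 205.95823683]] [[315.07089109 214.8534616 ]]
```

View pics/v5.png

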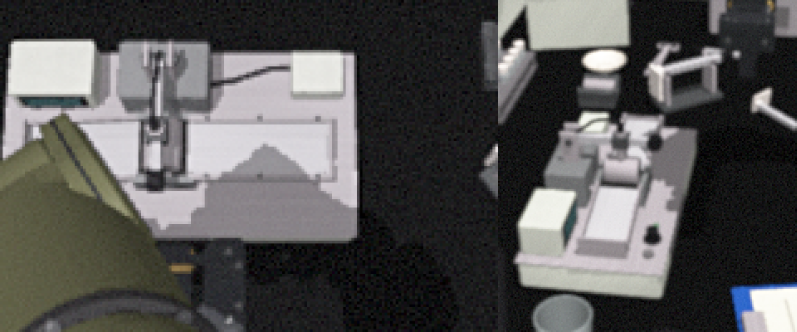

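Picture 10 shows the arm lying level over the nest in the top view, knob at (155,180). In the side view the knob is at about (314,215.5) full-frame, against (315,214.9) predicted for fully down. I triangulate the knob once more.

```bash
python3 - <<'E'
from h import *
T=load("pics/top5.npz");S=load("pics/side5.npz");c=[]
for s,(u,v),r in((T,(275,206),7),(S,(315,215),9)):
    m=(cv2.GaussianBlur(s["image"],(0,0),.6).max(2)<70).astype(np.uint8)
    B=blobs(s,m,(u-r,v-r,u+r,v+r),15); print([(b[0],b[1],b[2]) for b in B]); c.append(max(B,key=lambda b:b[0])[1])
p,e=tri(T,c[0],S,c[1]); print(p,e,"angle",np.arcsin((p[2]-.15)/.125))
for a in(0,.05,.1): print(a,proj(T,[.605-.125*np.cos(a),.146,.15+.125*np.sin(a)]),proj(S,[.605-.125*np.cos(a),.146,.15+.125*np.sin(a)]))
E
```

```text
[(np.int32(41), array([275.88, 204.8 ]), array([273, 201,   7,   8], dtype=int32))]
[(np.int32(68), array([314.1 , 215.84]), array([310, 211,   9,  10], dtype=int32))]
[0.48323298 0.14634109 0.1467842 ] 0.0013862693333259134 angle -0.025729260229551503
0 [[275.8544375  205.95318276]] [[315.13257231 214.63792887]]
0.05 [[275.57614428 205.3572928 ]] [[315.0053217  212.42250964]]
0.1 [[275.29689018 204.6404632 ]] [[314.74920943 210.19396359]]
```

```bash
python3 go.py .48 .147 .3 -90; python3 -c "
from plant import r
print(r.finish_job())"
```

```text
t 28.9 pos [0.3524 0.1468 0.2854] toolx -89.97 tilt [0.0025 0.001 ] F [ 0.1  0.1 -0.1] open 0.5 q [-0.43  0.32 -0.11  2.19  0.06  0.63 -2.16]
turn [-0.0025  0.001   0.0005] shift [-1.000e-04 -1.277e-01 -1.420e-02]
the job is handed in; nothing more can be done
None
```

The job is done and handed in at 28.9 s of the 72 s allowed. I took the largest paddle from its rest and rolled the roller at 10–20 mm/s until it dropped into the nest. I then laid the paddle back in both forks and swung the probe arm down by pinching its knob.

**Last checks:**
- **Roller:** it lies centred at y ≈ 0.147, against the nest at 0.147, and did not move between two frames 0.4 s apart.
- **Paddle:** the pictures show it in both forks, and I released it within 1 mm of where I picked it up.
- **Probe arm:** pressing down met 10 N, which I read as the stop, since the hinge yields at 1–3 N. The triangulated knob height is 147 mm against the nominal 150, an angle of −0.03 to 0 rad, within camera error.
- **Robot:** it stands clear with the wrist force near zero. The largest wrist force I read was about 11 N.

No check failed. The small disagreements were 2–3 mm between the cameras and the given sizes. I did not separately re-measure the other things on the bench at the end, but the robot went near none of them.

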